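# Set the baguette guide for bias-cut sandwich lengths

## Task

Set up the baguette guide: swing the knife guide's arm to the marked notch, then pull the sprung stop leg out to its engraved line, level with the mouth of its channel, and with the leg held there close the cam lever against it. Finish while still holding: keep leg and lever pinched together between the fingers, and leave the mill, jar, dish and tumbler round about where they are.

Things in the scene. Friction and masses are not known exactly. Their poses are not given: they have to be found in the camera images.
- slicer: Baguette guide: wooden board on rubber feet, fixed, 133 deep x 270 long, top at z 24 mm, back fence to z 69. Origin on the worktop under the knife guide's pivot; x to the fence, y along the loaf towards the stop leg. A round steel index plate (radius 80) shows at its front edge with four notches; the third from the left has a long broad engraved line, the others short fine ones.
- guide_arm (a joint): Flat arm on the pivot; carries the slotted knife uprights (53 and 59 mm either side of it, tops at z 98). 0 = pointing to the front (-x of the slicer), grows as the knob end swings to -y. A sprung ball clicks into notches at 0, 0.262, 0.524 (the marked one) and 0.785 rad; within 0.05 rad of a notch it draws the arm in. Leaving a notch takes about 5 N at the knob.
- guide_knob (a point): Grip point of the round upright black knob at the end of that arm: 107 mm from the pivot, 17 to 19 mm thick, z 44 to 75 mm; this point is on its axis at z 59.
- stop_leg (a joint): Upright flat aluminium bar (8 thick, z 38 to 66) that slides to the slicer's +y out of an open-topped channel at the front edge, ending in a crossbar. Metres pulled out: 0 = home, 0.030 = the engraved line across the bar is level with the channel's mouth, 0.045 = end stop. A spring pulls it home with 3 to 4 N unless the cam grips it; the closing cam also drags it home with some 12 N.
- crossbar (a point): Where bar and crossbar meet: middle of the crossbar's inner face (towards the channel), on the bar's centre line at z 44. The crossbar lies along the slicer's x from 53 mm in front of to 97 mm behind this point, 9 thick, z 36 to 52; fingers either side of the bar can hook behind it. The gap between it and the channel is 36 mm at home, 66 at the line.
- channel_mouth (a point): Top edge of the channel's open end, on the bar's centre line, z 66; slicer coordinates (-50, 95, 66) mm. The channel (23 wide, 52 long) is fixed.
- cam_lever (a joint): Dark flat lever (5 thick, 56 long, z 54 to 65, above the crossbar) on an upright pin at the front of the channel's mouth. 0 = open: its tip stands out 0.55 rad to the front (-x) of the bar; 0.55 = closed: it lies along the bar's front face, 1 mm off it, bar and lever together 14 mm thick. The cam bites after a quarter of the swing, rising to some 5 N at the tip; it stays where it is left.
- lever_tip (a point): Outer (front) face of the lever, 55 mm from its pin, at z 60. When open about 30 mm farther to the front than when closed.
- pepper_mill: Wooden pepper mill, 58 wide, 170 high, behind the slicer; origin at its foot.
- spice_jar: Spice jar, 42 wide, 106 high, behind the slicer; origin at its foot.
- dish: Small white dish, 97 wide, 13 high, to the right in front of the slicer; origin under its centre.
- tumbler: Teal glass tumbler, 77 wide, 106 high, to the left; origin at its foot.

How it is judged:
By the outcome, as a careful person would: the job done as asked, in the order asked, and still so for the second after the job is handed in, while the arm keeps its last pose, push and grip.
It also fails if it takes over 40 s, if anything falls off the work surface, if the arm or the gripper's body presses on something with over 40 N, if the wrist force passes 120 N, or if a joint passes its speed limit or range.

## Robot

A 7-joint arm with a two-finger parallel gripper is mounted at the origin on the work surface; the furniture and walls round the work are solid. World frame = base frame: x ahead of the robot, y to its left, z up, the work surface at z = 0. Lengths are in m, angles in rad, forces in N, time in s.
With the tool pointing down it reaches from about 0.35 to 0.9 m from the base axis. Payload 19.9 kg.
Tool frame: the origin (TCP) lies between the finger pads; the fingertips stand 19 mm ahead of it and the grasp point (between the pads) is the TCP; z points along the fingers, y is the line along which they close (so a half turn about z gives the same grasp; the last joint's range is limited). The gripper opens to 94 mm and grips with 3 to 60 N. Pads are 16 mm wide; open, the fingers measure 119 mm over their backs; the gripper's body (75 mm by 177 mm) begins 78 mm behind the grasp point.
Start: joints at [-1.304, 0.417, -0.01, 1.614, 0.005, 1.111, -0.053], TCP at [0.19, 0.595, 0.224] pointing down, gripper open.
Joint ranges: [-2.81, 2.81], [-0.39, 2.02], [-1.27, 1.25], [0.06, 2.57], [-1.19, 4.33], [0.19, 2], [-2.82, 2.82]. Speed limits (rad/s): [1.89, 1.89, 2.39, 2.39, 3.01, 3.01, 3.01].

## Interface

Orientations are given as a 3x3 rotation matrix whose columns are the frame's x, y, z axes.
In Python, from rig import robot gives the robot as it stands. Calls block until the motion is done:
- robot.move_ptp(position, orientation): joint-space move of the TCP to a pose.
- robot.move_linear(position, velocity=0.15, frame=None, threshold=None): straight line of the TCP; frame=None keeps the orientation; velocity is the mean speed in m/s. With threshold (N) it stops when the force on the tool has changed by that much, and returns True; else False.
- robot.goto_joints(angles): joint-space move.
- robot.gripper_to(opening): finger opening in m; the grip force is fixed at half the most; returns when the fingers have stopped.
- robot.pause(seconds).
- robot.ik(position, orientation): joint angles nearest the present ones, or None.
- robot.get_state(): the state.
- robot.grab_frame(name): name is "scene" or "top"; returns the picture (400x640x3 uint8, red, green, blue); there is no depth.
- robot.camera_info(name): a dict with "fx", "fy", "cx", "cy" (pixels), "dist" ([k1, k2, p1, p2, k3] as OpenCV has them; the pictures are not rectified), "rvec" (rotation vector, rad) and "tvec" (3), from world to camera coordinates, as OpenCV has them. Camera axes: x right, y down, z forward; pixel columns grow to the right and rows downward; lengths in m; the calibration is good to about 2 mm. A picture is of the moment at which its call begins. camera_info takes no time and is no camera call.
A pose or a line that the arm cannot do raises robot.PlanningError and nothing moves.
- robot.sign_off(): hands the job in; it is judged then, once.
The state is a dict: "time": time; "qpos": joint angles; "joint_vel": joint speeds; "effort": joint torques, N m; "ee_pos": TCP position; "tool_rot": TCP orientation; "force": force on the tool from outside, world axes, zero at the start; "moment": the same for the moment, N m; "opening": finger opening in m; "grasp_force": force on a finger pad.
Only numpy, scipy, OpenCV 4.12 (cv2) and the standard library are available. Lean on these libraries where they do the work, as an engineer would, in place of code of your own. Each camera call takes 0.05 s, during which the arm holds its last target. There are 200 camera calls.

## Working session

There is one attempt and no reset: what is moved stays moved. The work goes in short steps, each a Python script; the robot and the scene stay as the last script left them, time stands still between calls to the robot, and variables do not carry over. Pictures are saved under pics/ and viewed, at most 10 in all, crops included, and the job is handed in when it is done.

```bash
mkdir -p pics; ls; python3 - <<'E'
from rig import robot
import cv2
for n in("scene","top"):
    im=robot.grab_frame(n); cv2.imwrite(f"pics/{n}0.png",cv2.cvtColor(im,cv2.COLOR_RGB2BGR))
    print(robot.camera_info(n))
s=robot.get_state(); print(s['time'],s['ee_pos'],s['tool_rot'],s['opening'])
E
```

```text
pics
{'fx': 478.26494938817257, 'fy': 478.26494938817257, 'cx': 321.79143454497625, 'cy': 197.40461330773846, 'dist': array([0.0036574, 0.       , 0.       , 0.       , 0.       ]), 'rvec': array([ 2.12546897, -0.48517813,  0.25556003]), 'tvec': array([-0.45764717,  0.29308467,  1.29569546])}
{'fx': 494.8902089393529, 'fy': 494.8902089393529, 'cx': 327.359299628482, 'cy': 205.69360783947346, 'dist': array([-0.05351432,  0.        ,  0.        ,  0.        ,  0.        ]), 'rvec': array([ 2.16830668, -2.10927213,  0.14895254]), 'tvec': array([0.14273174, 0.55835883, 1.45397891])}
0.1 [0.18986874 0.5951384  0.22389424] [[-9.52700339e-01  3.03911173e-01 -2.49847540e-04]
 [ 3.03911263e-01  9.52699751e-01 -1.06236927e-03]
 [-8.48362024e-05 -1.08805105e-03 -9.99999404e-01]] 0.09395868864892254
```

View pics/top0.png

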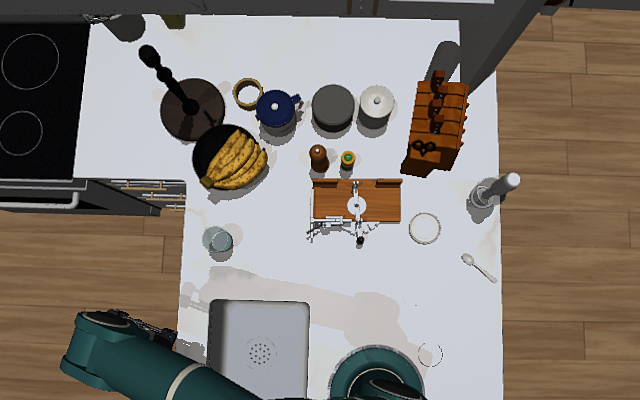

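View pics/scene0.png

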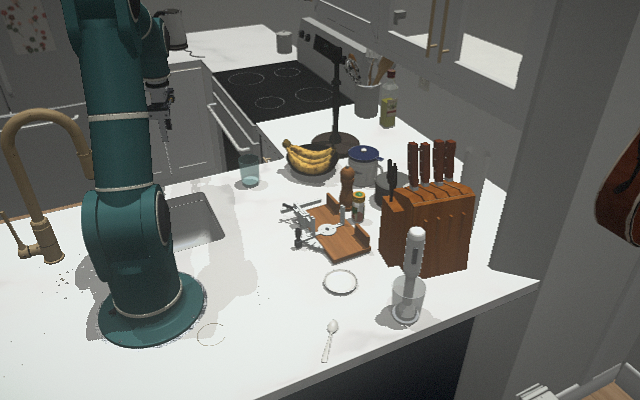

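The top view shows the board at about (311–401, 180–222), the knob near (360,240) and the leg and lever near (310–345, 225–240). World +x is up and +y is left. I'll enlarge both views.

```bash
python3 - <<'E'
import cv2
a=cv2.imread('pics/top0.png')[170:250,300:410]; cv2.imwrite('pics/topc.png',cv2.resize(a,None,fx=7,fy=7,interpolation=cv2.INTER_CUBIC))
a=cv2.imread('pics/scene0.png')[185:270,275:380]; cv2.imwrite('pics/scenec.png',cv2.resize(a,None,fx=7,fy=7,interpolation=cv2.INTER_CUBIC))
E
```

```text
(no output)
```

View pics/topc.png

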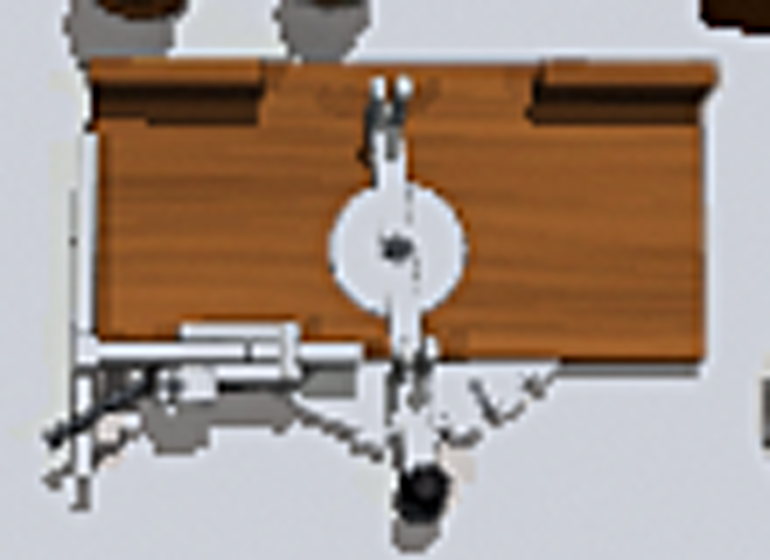

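View pics/scenec.png

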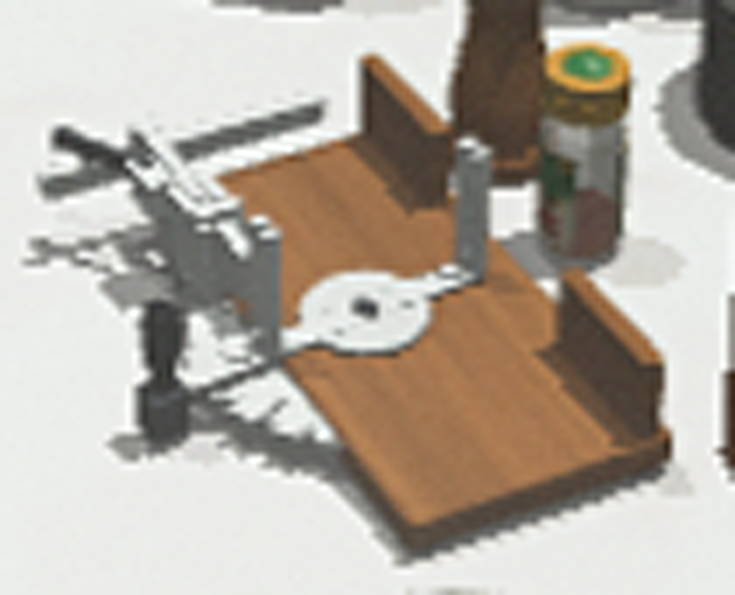

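The top crop shows the pivot at (396,247), the knob top at (425,485), the channel at (180–297, 322–395), the crossbar at x 75–97 and the lever tip at (52,438). In the scene crop the pivot is at (366,308), the knob top at (165,312), the lever tip at (60,135) and the crossbar ends at (322,105) and (45,185). Next I'll fit the slicer pose jointly from both views.

```bash
cat > h.py <<'E'
import numpy as np, cv2
from rig import robot
def proj(P,n):
    c=robot.camera_info(n); K=np.array([[c['fx'],0,c['cx']],[0,c['fy'],c['cy']],[0,0,1]])
    return cv2.projectPoints(np.asarray(P,float).reshape(-1,1,3),c['rvec'],c['tvec'],K,c['dist'])[0][:,0]
def world(P,X):
    P=np.atleast_2d(P); c,s=np.cos(X[2]),np.sin(X[2])
    return np.c_[X[0]+c*P[:,0]-s*P[:,1],X[1]+s*P[:,0]+c*P[:,1],P[:,2]]
E
cat > fit.py <<'E'
from h import *
from scipy.optimize import least_squares
O={'top':(300,170),'scene':(275,185)}
def obs(p):
    X,Y,w,xf,yr,th,tx,ty,zp=p
    k=.107
    kn=(-k*np.cos(th),-k*np.sin(th))
    return [('top',(396,247),(0,0,zp),'piv'),('scene',(366,305),(0,0,zp),'piv'),
     ('top',(703,357),(xf,yr,.024),'FR'),('scene',(413,525),(xf,yr,.024),'FR'),
     ('top',(717,65),(xf+.133,yr,.069),'fenceR'),('scene',(662,360),(xf+.133,yr,.069),'fenceR'),
     ('top',(90,62),(xf+.133,yr+.27,.069),'fenceL'),
     ('top',(90,132),(.047,.1355,.052),'xbar back'),('top',(82,478),(-.103,.1355,.052),'xbar front'),
     ('scene',(318,103),(.047,.1355,.052),'xbar back'),('scene',(45,182),(-.103,.1355,.050),'xbar front'),
     ('top',(180,350),(-.05,.095,.066),'mouth'),('top',(297,350),(-.05,.043,.066),'ch end'),
     ('top',(423,484),(*kn,.075),'knob'),('scene',(163,308),(*kn,.075),'knob'),
     ('top',(50,438),(tx,ty,.065),'tip'),('scene',(60,132),(tx,ty,.063),'tip')]
def res(p):
    r=[]
    for n,c,P,_ in obs(p):
        r.append(proj(world(P,p[:3]),n)[0]-(np.array(O[n])+(np.array(c)+.5)/7-.5))
    return np.array(r)
s=least_squares(lambda p:res(p).ravel(),[.45,0,0,-.06,-.135,0,-.09,.15,.035],loss='soft_l1',x_scale=.01)
print(s.x.round(4))
for o,r in zip(obs(s.x),res(s.x)): print(o[0],o[3],r.round(2))
E
python3 fit.py
```

```text
[ 0.5607  0.0695  0.0281 -0.0577 -0.1356  0.0811 -0.0871  0.1486  0.0269]
top piv [0.29 0.25]
scene piv [ 0.39 -0.03]
top FR [1.06 3.36]
scene FR [-2.16 -0.07]
top fenceR [ 0.16 -0.78]
scene fenceR [ 1.39 -1.39]
top fenceL [-0.41 -0.24]
top xbar back [-0.59  0.1 ]
top xbar front [0.32 0.25]
scene xbar back [ 0.93 -2.54]
scene xbar front [-0.43 -1.6 ]
top mouth [-0.12  0.28]
top ch end [0.72 0.26]
top knob [ 0.52 -0.06]
scene knob [-0.11 -1.48]
top tip [0.3  0.23]
scene tip [ 0.08 -0.97]
```

```bash
sed -i 's/th,tx,ty,zp=p/th,tx,ty,zp,xb=p/; s/xf+.133/xb/g; s/(318,103)/(320,108)/; s/(45,182)/(43,188)/; s/.15,.035\]/.15,.035,.08]/' fit.py; python3 fit.py; cat >> fit.py <<'E'
X=s.x
a=cv2.imread('pics/top0.png');b=cv2.imread('pics/scene0.png')
ov=[]
for n,im,(u,v),(w,h) in(('top',a,(300,170),(110,80)),('scene',b,(275,185),(105,85))):
    c=cv2.resize(im[v:v+h,u:u+w],None,fx=5,fy=5,interpolation=cv2.INTER_CUBIC)
    def line(P,col):
        q=((proj(world(np.array(P),X[:3]),n)-(u,v)+.5)*5-.5).round().astype(int); cv2.polylines(c,[q],False,col,1)
    line([(-.103,.131,.052),(.047,.131,.052),(.047,.14,.052),(-.103,.14,.052),(-.103,.131,.052)],(0,0,255))
    line([(-.054,.131,.066),(-.046,.131,.066),(-.046,.043,.066),(-.054,.043,.066),(-.054,.131,.066)],(255,0,0))
    line([(-.0615,.095,.066),(-.0385,.095,.066),(-.0385,.043,.066),(-.0615,.043,.066),(-.0615,.095,.066)],(0,160,0))
    for t in (0,.262,.524,.785): line([(-.06*np.cos(t),-.06*np.sin(t),.027),(-.08*np.cos(t),-.08*np.sin(t),.027)],(255,0,255))
    k=-.107*np.array([np.cos(X[5]),np.sin(X[5])]); t=np.linspace(0,6.3,20)
    line(np.c_[k[0]+.009*np.cos(t),k[1]+.009*np.sin(t),0*t+.075],(0,255,255))
    ov.append(c)
w=max(o.shape[1] for o in ov)
cv2.imwrite('pics/ov.png',np.vstack([np.pad(o,((0,0),(0,w-o.shape[1]),(0,0))) for o in ov])[:,:][:600*2])
o=cv2.imread('pics/ov.png'); f=min(1,600/o.shape[0]); print(o.shape)
cv2.imwrite('pics/ov.png',np.hstack([cv2.resize(x,(400,int(x.shape[0]*400/x.shape[1]))) for x in [np.pad(y,((0,425-y.shape[0]),(0,550-y.shape[1]),(0,0))) for y in ov]]))
E
python3 fit.py | tail -1
```

```text
(825, 550, 3)Traceback (most recent call last):
  File "fit.py", line 22, in <module>
    s=least_squares(lambda p:res(p).ravel(),[.45,0,0,-.06,-.135,0,-.09,.15,.035,.08],loss='soft_l1',x_scale=.01)
    return func(*args, **kwargs)
    result = trf(vector_fun.fun, vector_fun.jac, x0, f0, J0, lb, ub, ftol, xtol,
                 gtol, max_nfev, x_scale, loss_function, tr_solver,
                 tr_options.copy(), verbose, callback=callback_wrapped)
    return trf_no_bounds(
        fun, jac, x0, f0, J0, ftol, xtol, gtol, max_nfev, x_scale,
        loss_function, tr_solver, tr_options, verbose, callback=callback)
    J = jac(x)
    self._update_jac()
    ~~~~~~~~~~~~~~~~^^
    self.J = self.jac_wrapped(xp_copy(self.x), f0=self.f)
             ~~~~~~~~~~~~~~~~^^^^^^^^^^^^^^^^^^^^^^^^^^^^
    J, dct = approx_derivative(
             ~~~~~~~~~~~~~~~~~^
        self.fun,
        ^^^^^^^^^
    ...<2 lines>...
        **self.finite_diff_options,
        ^^^^^^^^^^^^^^^^^^^^^^^^^^^
    )
    ^
    J, _nfev = _dense_difference(fun_wrapped, x0, f0, h,
               ~~~~~~~~~~~~~~~~~^^^^^^^^^^
[... 378 characters left out ...]
^^^^^^^^^^^^^^^^^^
    return np.atleast_1d(self.fun(x))
                         ~~~~~~~~^^^
    return self.f(x, *self.args, **self.kwargs)
           ~~~~~~^^^^^^^^^^^^^^^^^^^^^^^^^^^^^^
  File "fit.py", line 22, in <lambda>
    s=least_squares(lambda p:res(p).ravel(),[.45,0,0,-.06,-.135,0,-.09,.15,.035,.08],loss='soft_l1',x_scale=.01)
                             ~~~^^^
  File "fit.py", line 20, in res
    r.append(proj(world(P,p[:3]),n)[0]-(np.array(O[n])+(np.array(c)+.5)/7-.5))
             ~~~~^^^^^^^^^^^^^^^^^^
  File "h.py", line 4, in proj
    c=robot.camera_info(n); K=np.array([[c['fx'],0,c['cx']],[0,c['fy'],c['cy']],[0,0,1]])
ValueError: time passes only in moves, steps and waits
```

View pics/ov.png

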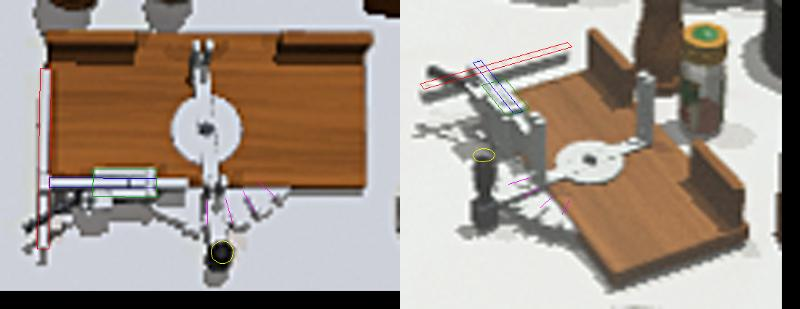

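```bash
python3 - <<'E'
from rig import robot
import pickle; pickle.dump({n:robot.camera_info(n) for n in("top","scene")},open('cam.pkl','wb'))
E
sed -i "s/c=robot.camera_info(n)/c=CAM[n]/; s/^from rig import robot/import pickle; CAM=pickle.load(open('cam.pkl','rb'))/" h.py; python3 fit.py; python3 - <<'E'
import cv2,numpy as np,pickle
for n,c in pickle.load(open('cam.pkl','rb')).items(): print(n,(-cv2.Rodrigues(c['rvec'])[0].T@c['tvec']).round(3))
E
```

```text
[ 0.5601  0.0692  0.0195 -0.0472 -0.1349  0.0901 -0.0878  0.1482  0.0274
  0.0736]
top piv [0.39 0.44]
scene piv [ 0.25 -0.05]
top FR [0.73 0.53]
scene FR [ 0.28 -1.13]
top fenceR [0.26 0.39]
scene fenceR [ 0.42 -1.01]
top fenceL [-0.34  0.17]
top xbar back [-0.36 -0.07]
top xbar front [0.12 0.08]
scene xbar back [ 0.87 -3.2 ]
scene xbar front [-0.07 -2.6 ]
top mouth [-0.17  0.22]
top ch end [0.67 0.35]
top knob [0.63 0.16]
scene knob [-0.25 -1.36]
top tip [0.3  0.23]
scene tip [ 0.08 -0.97]
(825, 550, 3)
top [0.332 0.14  1.522]
scene [ 0.02  -1.015  0.971]
```

The top residuals are now under 0.7 px. The scene crossbar offset comes from reading its side face, at z≈44. Next step is the knob.

```bash
sed -i 's/(.047,.1355,.052),.xbar back.),(.top.,(82/(.047,.1355,.052),"xbar back"),("top",(82/; s/(320,108),(.047,.1355,.052)/(320,108),(.047,.131,.044)/; s/(-.103,.1355,.050)/(-.103,.131,.044)/; s/("scene",(320/("scene",(320/' fit.py
sed -i "s/('scene',(320,108),(.047,.1355,.052)/('scene',(320,108),(.047,.131,.044)/" fit.py
python3 fit.py | head -3
cat >> h.py <<'E'
def rot(a):  # tool down, tool y at world azimuth a
    y=np.array([np.cos(a),np.sin(a),0]); z=np.array([0,0,-1.]); return np.c_[np.cross(y,z),y,z]
E
cat > knob.py <<'E'
from h import *
from rig import robot
import sys
X=np.array([float(v) for v in sys.argv[1:4]]); th=float(sys.argv[4])
def kn(t,z): return world((-.107*np.cos(t),-.107*np.sin(t),z),X)[0]
for d in(0,np.pi):
    R=rot(X[2]+np.pi/2+.3+d); q=robot.ik(kn(th,.2),R); print(q)
    if q is not None and abs(q[6])<2.4: break
print(kn(th,.066))
robot.move_ptp(kn(th,.2),R); robot.gripper_to(.06)
s=robot.get_state(); print(s['time'],s['ee_pos'],s['force'])
hit=robot.move_linear(kn(th,.066),.12,threshold=8); s=robot.get_state(); print(hit,s['ee_pos'],s['time'])
im=robot.grab_frame('top'); im2=robot.grab_frame('scene')
a=np.hstack([cv2.resize(i[v:v+80,u:u+90,::-1],None,fx=4.4,fy=4.4,interpolation=cv2.INTER_CUBIC) for i,(u,v) in((im,(305,175)),(im2,(270,180)))])
cv2.imwrite('pics/knob.png',a)
E

```

```text
[ 0.56    0.0697  0.0199 -0.0472 -0.1353  0.0942 -0.0876  0.1477  0.0272
  0.0737]
top piv [0.24 0.48]
```

```bash
python3 knob.py .56 .0697 .02 .09
```

```text
[-0.58414743  0.14956764  0.42731404  2.05228155 -0.075756    0.95437384
  1.77359596]
[0.4536467  0.05795372 0.066     ]
2.95 [0.45364226 0.05796015 0.20000426] [-0.2361489   0.15856957 -0.26156862]
False [0.45398304 0.05801805 0.06651383] 4.2167
```

View pics/knob.png

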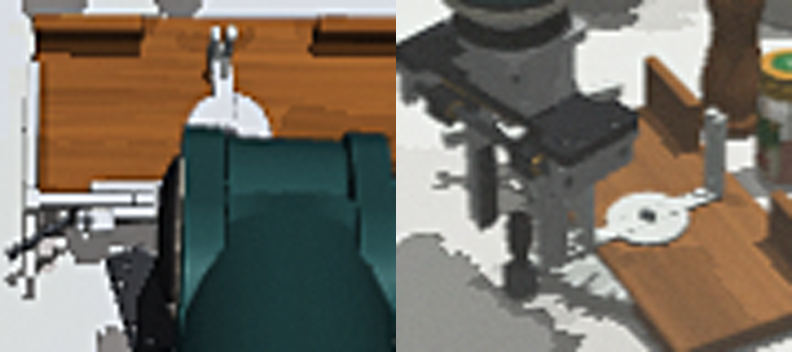

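The knob (518,250) sits midway between the two fingertips (485,228) and (555,265). I'll grip it and swing.

```bash
cat > swing.py <<'E'
from h import *
from rig import robot
X=np.array([.56,.0697,.02])
def kn(t,z=.066): return world((-.107*np.cos(t),-.107*np.sin(t),z),X)[0]
robot.gripper_to(.0)
s=robot.get_state(); print(s['opening'],s['ee_pos'],s['force'],s['grasp_force'])
for t in np.linspace(.09,.524,6)[1:]:
    robot.move_linear(kn(t),.1)
    s=robot.get_state(); print(t.round(3),s['ee_pos'].round(4),s['force'].round(1),s['time'])
E
python3 swing.py
```

```text
0.016258296434403866 [0.45374145 0.05794182 0.06602053] [ 0.25099926 -0.56525885 -1.011788  ] 29.999975860118866
0.177 [0.4548 0.0486 0.066 ] [-2.9 -0.6  4.2] 5.3167
0.264 [0.4566 0.0397 0.0659] [-6.6 -1.1  8. ] 5.5667
0.35 [0.4599 0.0306 0.0659] [-5.2 -4.3  5. ] 5.8167
0.437 [0.4637 0.0222 0.0659] [-4.4 -3.3  3.7] 6.0667
0.524 [0.4683 0.0145 0.0659] [-2.8 -2.3  1.4] 6.3167
```

```bash
cat > pre.py <<'E'
from h import *
from rig import robot
X=np.array([.56,.0697,.02])
robot.gripper_to(.05)
p=robot.get_state()['ee_pos']; robot.move_linear([p[0],p[1],.2],.2)
T=world((-.053,.120,.2),X)[0]
b=None
for d in(0,np.pi,-np.pi):
    q=robot.ik(T,rot(X[2]+d))
    if q is not None: print(d,np.round(q,2))
    if q is not None and (b is None or abs(q[6])<abs(b[1])): b=(d,q[6])
robot.move_ptp(T,rot(X[2]+b[0])); robot.gripper_to(.092)
im=robot.grab_frame('top'); im2=robot.grab_frame('scene')
cv2.imwrite('pics/t1.png',im[:,:,::-1]);cv2.imwrite('pics/s1.png',im2[:,:,::-1])
a=np.hstack([cv2.resize(i[v:v+90,u:u+110,::-1],(396,324),interpolation=cv2.INTER_CUBIC) for i,(u,v) in((im,(300,170)),(im2,(270,185)))])
cv2.imwrite('pics/p1.png',a); s=robot.get_state(); print(s['time'],s['ee_pos'],s['opening'],s['force'])
E
python3 pre.py
```

```text
0 [-0.9   0.33  0.6   1.87 -0.22  1.   -0.2 ]
3.141592653589793 [-0.56  0.29  0.18  1.86 -0.06  0.99  2.8 ]
-3.141592653589793 [-0.56  0.29  0.18  1.86 -0.06  0.99  2.8 ]
10.6083 [0.50460911 0.18860955 0.19999596] 0.09228645012729073 [ 0.19440663  0.80948788 -0.00084375]
```

View pics/p1.png

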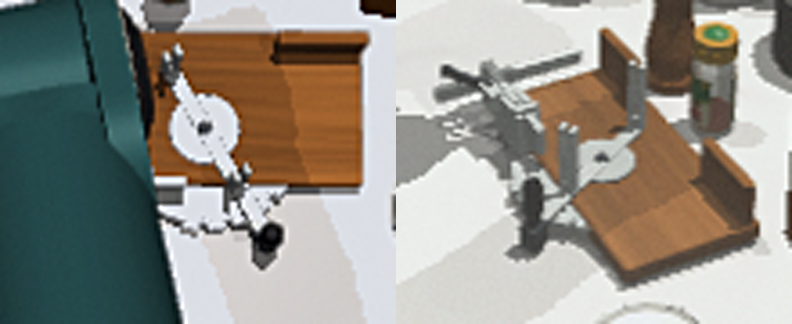

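The image shows the arm in the third notch, with only the last notch line left to its right at (280,195). I'll check that angle numerically, then descend beside the bar and feel for the crossbar.

```bash
cat > hook.py <<'E'
from h import *
from rig import robot
X=np.array([.56,.0697,.02])
for t in(.45,.524,.6): print(t,((proj(world((-.107*np.cos(t),-.107*np.sin(t),.075),X),'top')[0]-(300,170)+.5)*3.6).round(0))
w=lambda x,y,z: world((x,y,z),X)[0]
print(robot.move_linear(w(-.053,.117,.2),.1), robot.move_linear(w(-.053,.117,.058),.12,threshold=8))
robot.pause(.2); s=robot.get_state(); f0=s['force']; print(s['ee_pos'],f0.round(2),s['time'])
h=robot.move_linear(w(-.053,.135,.058),.02,threshold=2.2)
s=robot.get_state(); d=s['ee_pos']-X_ if 0 else s['ee_pos']
loc=world(np.r_[(s['ee_pos']-np.r_[X[:2],0])],(0,0,-X[2]))[0]
print(h,loc.round(4),(s['force']-f0).round(2),s['time'])
robot.pause(.2); s=robot.get_state();loc=world(np.r_[(s['ee_pos']-np.r_[X[:2],0])],(0,0,-X[2]))[0]; print(loc.round(4),(s['force']-f0).round(2))
E
python3 hook.py
```

```text
0.45 [265. 238.]
0.524 [273. 233.]
0.6 [282. 228.]
False False
[0.50488994 0.18578214 0.0584273 ] [1.2  0.33 0.06] 12.3917
True [-0.0531  0.1225  0.0578] [-0.84 -3.09  2.19] 12.85
[-0.0532  0.1218  0.0577] [-0.11 -3.81  0.89]
```

```bash
cat > pull.py <<'E'
from h import *
from rig import robot
X=np.array([.56,.0697,.02])
w=lambda x,y,z: world((x,y,z),X)[0]
def st(m):
    s=robot.get_state(); l=world(s['ee_pos']-np.r_[X[:2],0],(0,0,-X[2]))[0]
    print(m,l.round(4),s['force'].round(2),round(s['opening'],4),round(float(np.max(s['grasp_force'])),1),round(s['time'],2)); return l,s
if __name__=='__main__':
    robot.move_linear(w(-.053,.152,.058),.03); robot.pause(.2); st('pulled')
    robot.gripper_to(.085); st('.085')
    robot.gripper_to(.07); robot.pause(.1); st('.07')
    im=robot.grab_frame('top'); im2=robot.grab_frame('scene')
    a=np.hstack([cv2.resize(i[v:v+80,u:u+80,::-1],(396,396),interpolation=cv2.INTER_CUBIC) for i,(u,v) in((im,(295,180)),(im2,(260,170)))])
    cv2.imwrite('pics/p2.png',a)
E
python3 pull.py
```

```text
pulled [-0.0532  0.1519  0.0579] [-0.29 -3.91 -2.97] 0.0923 1.9 14.39
.085 [-0.0528  0.152   0.0581] [-1.8  -3.81  1.36] 0.0853 2.0 14.75
.07 [-0.0531  0.1521  0.058 ] [-2.11 -2.34 -0.06] 0.0701 2.3 15.32
```

View pics/p2.png

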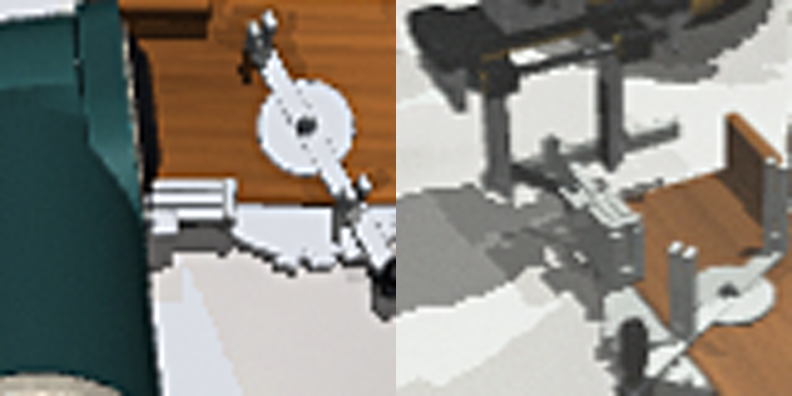

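The front finger (495,140) is now level with the lever's end (about 513,168). I'll close a little more and check that it takes the lever along.

```bash
python3 - <<'E'
from pull import *
for o in(.064,.057): robot.gripper_to(o); robot.pause(.1); st(o)
im2=robot.grab_frame('scene')
cv2.imwrite('pics/p3.png',cv2.resize(im2[180:215,265:315,::-1],None,fx=12,fy=12,interpolation=cv2.INTER_CUBIC))
E
```

```text
0.064 [-0.053  0.152  0.058] [-1.95 -2.25  0.52] 0.0639 2.2 15.86
0.057 [-0.053  0.152  0.058] [-1.94 -3.6   0.38] 0.0571 2.7 16.32
```

View pics/p3.png

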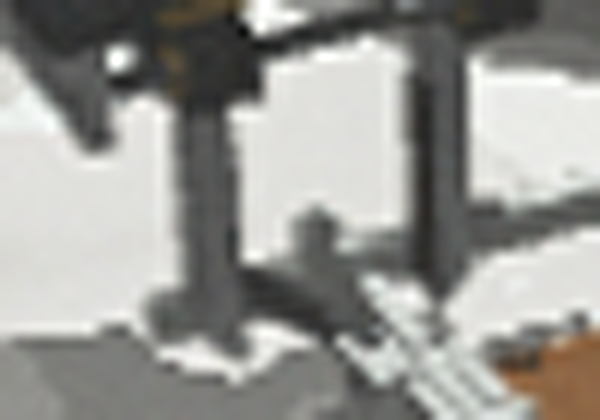

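The lever ends at the finger's inner face (245,270), so the finger is pushing it. I'll close the rest of the way.

```bash
python3 - <<'E'
from pull import *
for o in(.042,.028,0): robot.gripper_to(o); robot.pause(.1); st(o)
robot.pause(.3); st('end')
im2=robot.grab_frame('scene')
cv2.imwrite('pics/p4.png',cv2.resize(im2[175:235,260:345,::-1],None,fx=9,fy=9,interpolation=cv2.INTER_CUBIC))
E
```

```text
0.042 [-0.0532  0.1517  0.0579] [-4.02 -4.6  -0.63] 0.0418 4.1 16.93
0.028 [-0.0534  0.1514  0.0578] [-4.52 -5.87 -0.04] 0.0276 5.0 17.48
0 [-0.0525  0.1512  0.0578] [ 3.29 -7.55 -6.79] 0.0129 31.6 17.98
end [-0.0525  0.1512  0.0578] [ 3.67 -6.85 -7.22] 0.0133 31.6 18.27
```

View pics/p4.png

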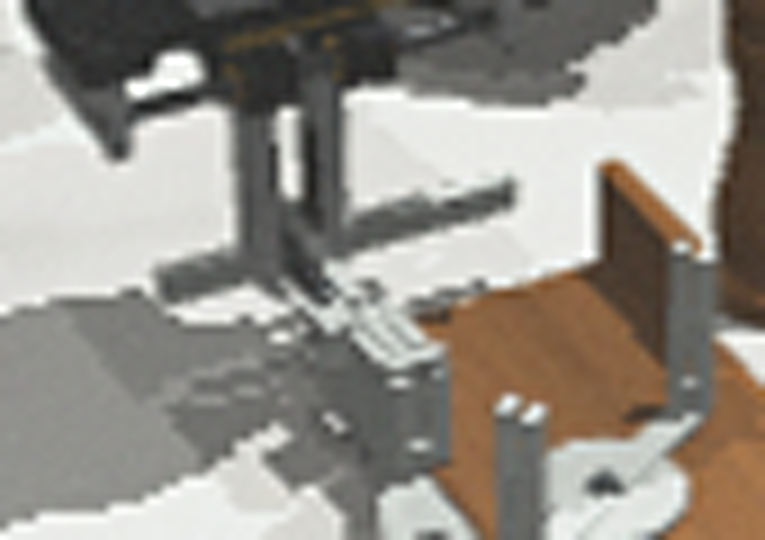

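Leg and lever are pinched at an opening of 13.3 mm, against 14 mm nominal; the knob read about the same amount under. The leg is out 29.4–30 mm from the felt home contact, the crossbar is still hooked, and the guide arm is in its notch. Handing in.

```bash
python3 -c "
from rig import robot
print(robot.sign_off())"
```

```text
the job is handed in; nothing more can be done
None
```

The job is handed in at about 18 s: the guide arm is in the marked notch, the leg is out about 29.4–30 mm (the line is at 30), and the cam lever is closed, with leg and lever held pinched at about 31 N; the mill, jar, dish and tumbler were not touched.

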